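Seat the sample cell's lid and start its clamp bolt

ROBOT

A 7-joint arm with a two-finger parallel gripper is mounted at the origin on a cart in front of the work surface, level with it; the furniture and walls round the work are solid. World frame = base frame: x ahead of the robot, y to its left, z up, the work surface at z = 0. Lengths are in m, angles in rad, forces in N, time in s.
With the tool pointing down it reaches from about 0.425 to 1.025 m from the base axis. Payload 9.4 kg.
Tool frame: the origin (TCP) lies between the finger pads; the fingertips stand 8 mm ahead of it and the grasp point (between the pads) lies 11 mm behind it (ctrl.tip_reach is the distance from the TCP to the fingertips, in m); z points along the fingers, y is the direction in which the jaws open and shut (so a half turn about z gives the same grasp; the last joint's range is limited). The gripper opens to 93 mm and grips with 3 to 60 N. Pads are 15 mm wide; open, the fingers measure 128 mm over their backs; the gripper's body (75 mm by 188 mm) begins 65 mm behind the grasp point.
Start: joints at [-1.359, 0.599, -0.003, 1.599, 0.002, 0.943, -0.08], TCP at [0.206, 0.695, 0.227] pointing down, gripper open.
Joint ranges: [-2.57, 2.57], [-0.35, 1.97], [-1.29, 1.29], [0.11, 2.56], [-1.05, 4.19], [0.11, 1.86], [-2.63, 2.63]. Speed limits (rad/s): [2.22, 2.22, 3.01, 3.01, 3.14, 3.14, 3.14].

INTERFACE

Orientations are given as a unit quaternion [w, x, y, z].
In Python, from bench import ctrl gives the robot as it stands. The module is installed in compiled form; this text tells all that it offers.
- The arm moves only by the tool drive_tool, never from a script. Its argument "rows" is a list of rows, each an object of numbers: "x", "y", "z": the shift along the tool's x, y, z in m; "ax", "ay", "az": the turn, a rotation vector about the tool's x, y, z in degrees; "hand": the finger opening in m, from 0 to 0.093. A call has 1 to 10 rows; each row is the pose to reach, as a shift and turn from the pose commanded when the call began, along the tool's axes at that moment; what a row does not reach only later rows make up. A row lasts 1/12 s, in which the tool goes at most 41.7 mm and 7.16 degrees, less where a joint would pass 70% of its speed; a pose out of reach is approached as far as the arm can. A call with a gripper value outside its range is refused whole. The fingers move at their own pace and stop on an object; "force" is the grip in N (left out, the last holds). Time passes only in rows, so rows that repeat a pose let the fingers close. It gives the time, the measured TCP pose, the force and the opening at its end, in the units of the state.
- ctrl.read_state(): the state, without advancing time (a new reading comes with each control period).
- ctrl.snapshot(name): name is "scene" or "top" or "wrist"; returns a dict with "pixels" (384x512x3 uint8, red, green, blue), "K" (3x3 intrinsics, pixels), "position" and "orientation" of the camera in the world; the wrist camera has in their place "T_tool_cam" (4x4, takes a point from camera to tool coordinates, whose origin is the TCP and whose axes are the flange's). Camera axes: x right, y up, looking along -z (the intrinsics and any distortion apply to the point x, -y, -z); pixel columns grow to the right and rows downward; lengths in m; the calibration is good to about 2 mm. A picture is of the moment at which its call begins: read the wrist's pose just before it. There is no depth.
- ctrl.close_job(): hands the job in, once; it reports no verdict.
The state is a dict: "time": time; "qpos": joint angles; "qvel": joint speeds; "joint_torque": joint torques, N m; "ee_pos": TCP position; "ee_rot": TCP orientation; "contact_force": force on the tool from outside, world axes, zero at the start; "moment": the same for the moment, N m; "grip_width": opening from 0.0 (shut) to 1.0 (fully open).
Only numpy, scipy, OpenCV 4.12 (cv2) and the standard library are available. Lean on these libraries where they do the work, as an engineer would, in place of code of your own. Each camera call takes 0.05 s, during which the arm holds its last target. There are 200 camera calls.

TASK

Press the sample cell's lid down until it is fully home. Then turn the cell's clamp bolt backward (counter-clockwise seen from above) until it drops into the start of its thread (never force it forward before that), turn it forward one full turn from there, and finish still holding the bolt's cross-bar in the gripper, so that the bolt stays started. Leave the other things on the worktop where they are.

Things in the scene. Friction and masses are not known exactly. Their poses are not given: they have to be found in the camera images.
- sample_cell: Aluminium block on a dark steel foot flange, fixed to the worktop: flange 92 (x) x 150 (y) x 10 mm, block 76x134 mm, top 40 mm above the worktop. Origin: centre of the underside. Its y axis runs from the bolt (y = -34 mm) to the lid (y = +34 mm); a short side port sticks out of its -x face, beside the lid.
- cell_lid: Round aluminium lid, 62 mm across with a 7 mm flange, and a forked ear reaching round the bolt's shank below the bolt's collar. It is stiff in its bore (needs about 6 N to move, then stops hard when home; press with 10 to 20 N) and stays where it is pushed. Origin: centre of the flange's underside.
- lid_top (a point): Centre of the lid's flat top face, the place to press (the raised disc there is 40 mm across). 47.5 mm above the worktop when the lid is home, up to 7 mm higher before.
- lid_press (a joint): How far the lid has gone down, m: about 0 to 0.0015 at the start, 0.007 fully home.
- clamp_bolt: Steel bolt with a 31 mm collar and above it an upright flat cross-bar to grip: 40 mm long (x of the bolt), 12 mm thick (y), 26 mm high, rounded edges. Right-hand thread, lead 6 mm a turn: it sinks 6 mm for each turn clockwise. Axis vertical, guided in the cell, so that it only turns and moves up and down. Origin: on the axis, underside of the collar, 66 mm above the worktop at the start.
- bolt_grip (a point): Centre of the cross-bar, on the bolt's axis, half-way up (21 mm above the collar's underside): 87 mm above the worktop at the start, about 81 mm after the drop and about 75 mm one turn later. x along the bar, y across its thickness, z up. Fingers opened 60 mm or more clear the bar all round at any angle, so a new grasp needs no lifting.
- bolt_turn (a joint): Turn of the bolt, rad, growing clockwise seen from above (forward, tightening). At the start it lies between 0.3 and 1.2; forward from there it binds, and forcing it on would spoil the thread. The drop comes 0.3 to 1.5 rad backward of the start; the bolt falls by its own weight, but only when the gripper lets go of it or follows it down (a firm grip holds it up), so let go between small turns and look. It turns easily (0.04 N m) and stays where it is left.
- bolt_depth (a joint): How far the bolt has sunk, m: 0 at the start while it rests on the false seat, 0.004 to 0.006 after the drop, then growing by 0.006 for each turn forward, to about 0.012; a gripped bolt may stand up to 3 mm higher within the thread's play.
- stir_puck_mid (a point): Bystander: flat white stirrer disc, 28 mm across, 6 thick, lying beside the cell on the lid's side. The point lies 5 mm above its underside.
- jar_mid (a point): Bystander: small screw-top jar, 43 mm across, 51 high, standing beside the cell on the bolt's side. The point lies 5 mm above its underside.
- dropper_mid (a point): Bystander: dropper bottle, 28 mm across, 92 high, at the left of the worktop. The point lies 5 mm above its underside.
- flat_spanner_mid (a point): Bystander: flat spanner, 138x18x5 mm, lying at the right of the worktop. The point lies 5 mm above its underside.
- glue_mid (a point): Bystander: glue stick standing upright, 22 mm across, 74 high, at the left of the worktop. The point lies 5 mm above its underside.

How it is judged:
By the outcome, as a careful person would: the job done as asked, in the order asked, and still so for the second after the job is handed in, while the arm keeps its last pose, push and grip.
It also fails if it takes over 70 s, if anything falls off the work surface, if the arm or the gripper's body presses on something with over 40 N, if the wrist force passes 120 N, or if a joint passes its speed limit or range.

## Working session

There is one attempt and no reset: what is moved stays moved. The work goes in short steps, Python scripts to look and compute and a tool call to move; the robot and the scene stay as the last step left them, time stands still between calls to the robot, and variables do not carry over. Pictures are saved under pics/ and viewed, about 8 in all and at most 12, crops included, and the job is handed in when it is done.

Besides the shell and the picture viewer there is one more tool, called as name([rows], argument=value, ...), one row to a line, values as JSON. drive_tool: Moves the arm, as the interface text tells. Its arguments: {"type":"object","properties":{"rows":{"type":"array"},"force":{"type":"number"}},"required":["rows"]}

```bash
mkdir -p pics; cat > h.py <<'E'
from bench import ctrl
import numpy as np, cv2
from scipy.spatial.transform import Rotation as R
def q(o): return R.from_quat([o[1],o[2],o[3],o[0]])
def snap(n,f=None):
    st=ctrl.read_state(); s=ctrl.snapshot(n)
    if n=="wrist":
        T=np.eye(4);T[:3,:3]=q(st["ee_rot"]).as_matrix();T[:3,3]=st["ee_pos"]
        s["T"]=T@np.array(s["T_tool_cam"])
    else:
        T=np.eye(4);T[:3,:3]=q(s["orientation"]).as_matrix();T[:3,3]=s["position"];s["T"]=T
    if f: cv2.imwrite("pics/"+f,cv2.cvtColor(s["pixels"],cv2.COLOR_RGB2BGR))
    return s
def cast(s,u,v,z):
    d=np.linalg.inv(np.array(s["K"]))@[u,v,1]; d=s["T"][:3,:3]@[d[0],-d[1],-d[2]]
    p=s["T"][:3,3]; return p+d*(z-p[2])/d[2]
def proj(s,P):
    c=np.linalg.inv(s["T"])@np.append(P,1); c=np.array(s["K"])@[c[0],-c[1],-c[2]]; return c[:2]/c[2]
E
python3 - <<'E'
from h import *
a=snap("scene","s.png");b=snap("top","t.png")
for s in(a,b):print({k:v for k,v in s.items() if k not in("pixels","T")})
i=np.hstack([a["pixels"],b["pixels"]]);print(i.shape)
print(ctrl.read_state(),ctrl.tip_reach)
E
```

```text
{'K': array([[389.70330341,   0.        , 258.70405226],
       [  0.        , 389.70330341, 191.23276602],
       [  0.        ,   0.        ,   1.        ]]), 'position': array([0.15627471, 0.3923948 , 0.71169543]), 'orientation': array([-0.267215  , -0.10623411,  0.37117992,  0.88291332])}
{'K': array([[493.82044985,   0.        , 258.22734571],
       [  0.        , 493.82044985, 191.83048689],
       [  0.        ,   0.        ,   1.        ]]), 'position': array([ 0.24706947, -0.1394955 ,  1.20447537]), 'orientation': array([ 0.75395813,  0.0797712 , -0.07274535, -0.6479906 ])}
(384, 1024, 3)
{'time': 0.1, 'qpos': array([-1.35871252,  0.60003899, -0.00255154,  1.60003207,  0.00175985,
        0.94288344, -0.07980539]), 'qvel': array([ 4.10923641e-04, -4.10929847e-03, -2.38910598e-04, -1.21942792e-03,
        2.99058434e-05,  6.13351128e-04, -1.27147742e-03]), 'joint_torque': array([ 3.99428245e-03, -7.66554666e+01,  1.50162131e+00, -2.52938533e+01,
       -5.22994471e-02,  1.35833482e-02,  5.53616178e-05]), 'ee_pos': array([0.20634914, 0.6945843 , 0.22585697]), 'ee_rot': array([-5.28573751e-05,  1.43872740e-01,  9.89595964e-01, -6.77788181e-04]), 'contact_force': array([-0.71407963,  0.53424211, -0.32867556]), 'moment': array([ 0.00123034, -0.01707733,  0.00948437]), 'grip_width': 0.9990386458266872} 0.008
```

View pics/t.png

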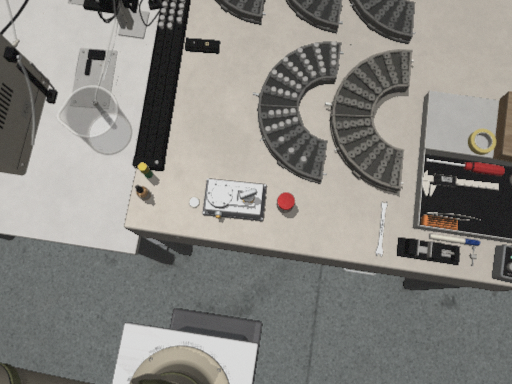

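View pics/s.png

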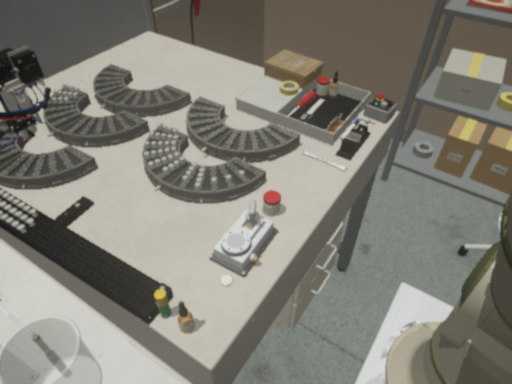

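The top view shows the cell at about (235,198), with the lid at (218,194), the bolt at (248,196), the jar at (286,202) and the puck at (194,202). The scene view agrees: lid at (236,242), bolt at (252,215).

```bash
python3 - <<'E'
from h import *
b=snap("top");a=snap("scene")
for n,u,v,z in[("lid",218,194,.05),("bolt",248,196,.1),("fl",235,198,.01),("jar",286,202,.051),("puck",194,202,.006)]:print(n,cast(b,u,v,z).round(4))
for n,u,v,z in[("lid",236,242,.05),("bolt",253,206,.1)]:print(n,cast(a,u,v,z).round(4))
w=snap("wrist")
print(w["T_tool_cam"],w["K"])
c=cv2.resize(b["pixels"][165:230,185:300],None,fx=6,fy=6,interpolation=cv2.INTER_CUBIC)
cv2.imwrite("pics/c.png",c[:,:,::-1])
E
```

```text
lid [ 0.4792 -0.0145  0.05  ]
bolt [ 0.4748 -0.0884  0.1   ]
fl [ 0.4836 -0.0533  0.01  ]
jar [ 0.4842 -0.1779  0.051 ]
puck [0.4591 0.0455 0.006 ]
lid [ 0.4753 -0.016   0.05  ]
bolt [ 0.4779 -0.0847  0.1   ]
[[ 1.28228135e-04  9.69798197e-01  2.43908672e-01  6.61844788e-02]
 [ 9.99999973e-01 -1.71740196e-04  1.57129311e-04  3.68669530e-04]
 [ 1.94272646e-04  2.43908645e-01 -9.69798193e-01 -1.58358122e-01]
 [ 0.00000000e+00  0.00000000e+00  0.00000000e+00  1.00000000e+00]] [[319.81301863   0.         251.25397204]
 [  0.         319.81301863 189.26509386]
 [  0.           0.           1.        ]]
```

drive_tool([
  {"x": -0.309, "y": -0.289, "az": 42},
  {"x": -0.309, "y": -0.289, "az": 42},
  {"x": -0.309, "y": -0.289, "az": 42},
  {"x": -0.309, "y": -0.289, "az": 42},
  {"x": -0.309, "y": -0.289, "az": 42},
  {"x": -0.309, "y": -0.289, "az": 42},
  {"x": -0.309, "y": -0.289, "az": 42},
  {"x": -0.309, "y": -0.289, "az": 42},
  {"x": -0.309, "y": -0.289, "az": 42},
  {"x": -0.309, "y": -0.289, "az": 42},
])

```text
schema error: expected keys x, y, z, ax, ay, az, hand
```

View pics/c.png

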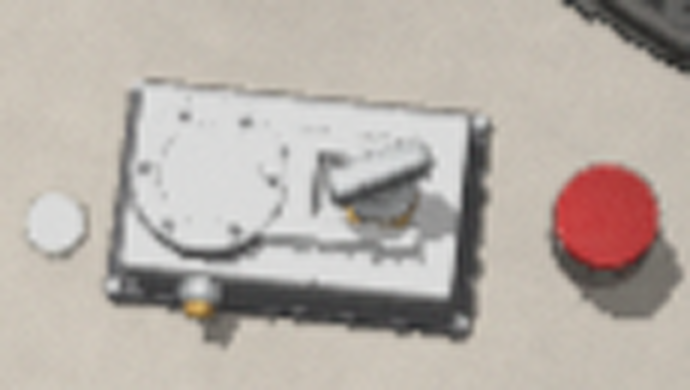

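The crop shows the lid centred near (213,177) and the bar running from (332,185) to (432,152). The port is on the robot's side, the puck by the lid and the jar by the bolt. The drive tool needs every key in each row.

drive_tool([
  {"x": -0.309, "y": -0.289, "z": 0, "ax": 0, "ay": 0, "az": 42, "hand": 0.093},
  {"x": -0.309, "y": -0.289, "z": 0, "ax": 0, "ay": 0, "az": 42, "hand": 0.093},
  {"x": -0.309, "y": -0.289, "z": 0, "ax": 0, "ay": 0, "az": 42, "hand": 0.093},
  {"x": -0.309, "y": -0.289, "z": 0, "ax": 0, "ay": 0, "az": 42, "hand": 0.093},
  {"x": -0.309, "y": -0.289, "z": 0, "ax": 0, "ay": 0, "az": 42, "hand": 0.093},
  {"x": -0.309, "y": -0.289, "z": 0, "ax": 0, "ay": 0, "az": 42, "hand": 0.093},
  {"x": -0.309, "y": -0.289, "z": 0, "ax": 0, "ay": 0, "az": 42, "hand": 0.093},
  {"x": -0.309, "y": -0.289, "z": 0, "ax": 0, "ay": 0, "az": 42, "hand": 0.093},
  {"x": -0.309, "y": -0.289, "z": 0, "ax": 0, "ay": 0, "az": 42, "hand": 0.093},
  {"x": -0.309, "y": -0.289, "z": 0, "ax": 0, "ay": 0, "az": 42, "hand": 0.093},
])

```text
time: 1.08
ee_pos: [0.4177, 0.3338, 0.2268]
ee_rot: [0.0, 0.489, 0.872, 0.0]
contact_force: [0.6, -0.1, 0.2]
grip_width: 1.004
```

```bash
cat >> h.py <<'E'
def go(x,y,z,yaw=None):
    "commanded~measured pose; yaw = world heading of tool y (deg), nearest half turn"
    st=ctrl.read_state();M=q(st["ee_rot"]).as_matrix()
    d=M.T@(np.array([x,y,z])-st["ee_pos"]);h=np.degrees(np.arctan2(M[1,1],M[0,1]))
    print("t",round(st["time"],2),"pos",st["ee_pos"].round(4),"tilt",M[:,2].round(4),"heading y",h.round(2),"q7",st["qpos"][6].round(2),"F",st["contact_force"].round(1))
    print("shift mm",(d*1000).round(1), "az", None if yaw is None else round((h-yaw+90)%180-90,2))
E
python3 - <<'E'
from h import *
go(.477,-.05,.23,10)
E
```

```text
t 1.08 pos [0.4177 0.3338 0.2268] tilt [ 3.e-04  3.e-04 -1.e+00] heading y 31.48 q7 -0.1 F [ 0.6 -0.1  0.2]
shift mm [-358.2 -149.8   -3.3] az 21.48
```

drive_tool([
  {"x": -0.358, "y": -0.15, "z": 0, "ax": 0, "ay": 0, "az": 30, "hand": 0.0},
  {"x": -0.358, "y": -0.15, "z": 0, "ax": 0, "ay": 0, "az": 30, "hand": 0.0},
  {"x": -0.358, "y": -0.15, "z": 0, "ax": 0, "ay": 0, "az": 30, "hand": 0.0},
  {"x": -0.358, "y": -0.15, "z": 0, "ax": 0, "ay": 0, "az": 30, "hand": 0.0},
  {"x": -0.358, "y": -0.15, "z": 0, "ax": 0, "ay": 0, "az": 30, "hand": 0.0},
  {"x": -0.358, "y": -0.15, "z": 0, "ax": 0, "ay": 0, "az": 30, "hand": 0.0},
  {"x": -0.358, "y": -0.15, "z": 0, "ax": 0, "ay": 0, "az": 30, "hand": 0.0},
  {"x": -0.358, "y": -0.15, "z": 0, "ax": 0, "ay": 0, "az": 30, "hand": 0.0},
  {"x": -0.358, "y": -0.15, "z": 0, "ax": 0, "ay": 0, "az": 30, "hand": 0.0},
  {"x": -0.358, "y": -0.15, "z": 0, "ax": 0, "ay": 0, "az": 30, "hand": 0.0},
])

```text
time: 1.92
ee_pos: [0.4764, -0.0541, 0.2273]
ee_rot: [0.001, 0.7, 0.714, 0.0]
contact_force: [0.6, -0.1, 0.7]
grip_width: 0.333
```

```bash
python3 - <<'E'
from h import *
go(.477,-.05,.23,0)
s=snap("wrist","w1.png")
for P in[(.477,-.015,.053),(.476,-.086,.1)]:print(proj(s,P))
E
```

```text
t 1.92 pos [ 0.4764 -0.0541  0.2273] tilt [ 0.0019 -0.0018 -1.    ] heading y 1.12 q7 0.25 F [ 0.6 -0.1  0.7]
shift mm [ 4.1  0.7 -2.8] az 1.12
[251.23209459 136.68625011]
[248.80120622 217.0903827 ]
```

View pics/w1.png

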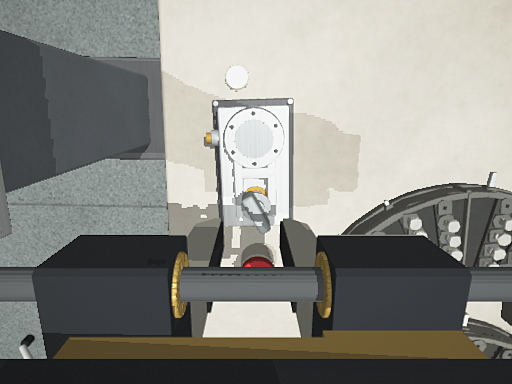

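The wrist view shows the lid centre at about (254,137), the bar from about (246,194) to (268,230), and the port on the left at (211,138). I'll fit the lid circle and enlarge the bolt.

```bash
python3 - <<'E'
from h import *
s=snap("wrist")
g=cv2.cvtColor(s["pixels"],cv2.COLOR_RGB2GRAY)
c=cv2.HoughCircles(cv2.GaussianBlur(g,(3,3),0)[100:180,210:300],cv2.HOUGH_GRADIENT,1,10,param1=120,param2=12,minRadius=26,maxRadius=36)
for x in c[0][:3]:
    x=x+[210,100,0];print(x,cast(s,x[0],x[1],.053).round(4), cast(s,x[0]-x[2],x[1],.053)[0]-cast(s,x[0]+x[2],x[1],.053)[0])
# cell edges: block corners at z .04
for u,v in[(215,101),(292,99)]:print(cast(s,u,v,.02).round(4))
k=cv2.resize(s["pixels"][92:242,200:310],None,fx=4,fy=4,interpolation=cv2.INTER_CUBIC)
cv2.imwrite("pics/c2.png",k[:,:,::-1])
E
```

```text
[257.5        138.5         35.40000153] [ 0.4837 -0.0169  0.053 ] -0.07297429216254708
[247.5        135.5         30.89999962] [ 0.4733 -0.014   0.053 ] -0.06354411314373482
[0.4367 0.0203 0.02  ]
[0.5214 0.0239 0.02  ]
```

View pics/c2.png

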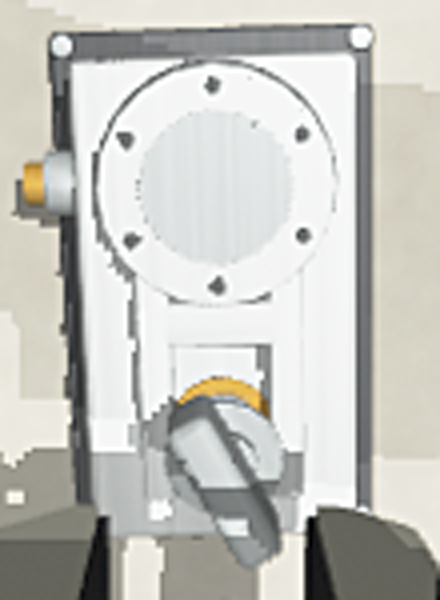

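The lid disc centre is at crop (215,187), which is full-image (253.8,138.8). The bar's top face runs from crop (190,430) to (258,552), and the darker strips are its side and end faces.

```bash
python3 - <<'E'
from h import *
s=snap("wrist");b=snap("top")
p=lambda u,v,z:cast(s,200+u/4,92+v/4,z)
L=p(215,187,.052);print("lid",L)
A,B=p(172,443,.1),p(238,556,.1);print("bar left edge",A,B,np.degrees(np.arctan2(*(A-B)[1::-1])))
t=lambda u,v,z:cast(b,185+u/6,165+v/6,z)
A,B=t(332,185,.1),t(432,152,.1);print("top bar",A,B,(A+B)/2,np.degrees(np.arctan2(*(A-B)[1::-1])))
A,B=p(62,45,.012),p(361,37,.012);print("flange",np.degrees(np.arctan2(*(B-A)[1::-1])),A,B)
go(L[0],L[1],.075)
E
```

```text
lid [ 0.47927374 -0.01431011  0.052     ]
bar left edge [ 0.47004616 -0.06915958  0.1       ] [ 0.48611555 -0.09685874  0.1       ] 120.11972732044167
top bar [ 0.47258717 -0.07105574  0.1       ] [ 0.49107153 -0.10677474  0.1       ] [ 0.48182935 -0.08891524  0.1       ] 117.36128989447
flange 2.619816832945996 [0.43574769 0.02088903 0.012     ] [0.51987298 0.0247383  0.012     ]
t 2.12 pos [ 0.4759 -0.048   0.2266] tilt [-1.e-04  4.e-04 -1.e+00] heading y 1.41 q7 0.24 F [0.6 0.2 0.7]
shift mm [ 33.5   4.2 151.6] az None
```

drive_tool([
  {"x": 0.0335, "y": 0.004, "z": 0.04, "ax": 0, "ay": 0, "az": 0, "hand": 0.0},
  {"x": 0.0335, "y": 0.004, "z": 0.08, "ax": 0, "ay": 0, "az": 0, "hand": 0.0},
  {"x": 0.0335, "y": 0.004, "z": 0.12, "ax": 0, "ay": 0, "az": 0, "hand": 0.0},
  {"x": 0.0335, "y": 0.004, "z": 0.145, "ax": 0, "ay": 0, "az": 0, "hand": 0.0},
  {"x": 0.0335, "y": 0.004, "z": 0.155, "ax": 0, "ay": 0, "az": 0, "hand": 0.0},
  {"x": 0.0335, "y": 0.004, "z": 0.155, "ax": 0, "ay": 0, "az": 0, "hand": 0.0},
  {"x": 0.0335, "y": 0.004, "z": 0.155, "ax": 0, "ay": 0, "az": 0, "hand": 0.0},
])

```text
time: 2.7
ee_pos: [0.4787, -0.0133, 0.0713]
ee_rot: [-0.001, 0.697, 0.717, -0.0]
contact_force: [-0.1, 0.1, 0.0]
grip_width: 0.005
```

```bash
python3 - <<'E'
from h import *
go(.4793,-.0143,.0555)
print(ctrl.read_state()["grip_width"])
E
```

```text
t 2.7 pos [ 0.4787 -0.0133  0.0713] tilt [-1.7e-03  4.0e-04 -1.0e+00] heading y 1.56 q7 0.34 F [-0.1  0.1  0. ]
shift mm [-1.   0.6 15.8] az None
0.004624596031484534
```

drive_tool([
  {"x": 0, "y": 0, "z": 0.004, "ax": 0, "ay": 0, "az": 0, "hand": 0.0},
  {"x": 0, "y": 0, "z": 0.007, "ax": 0, "ay": 0, "az": 0, "hand": 0.0},
  {"x": 0, "y": 0, "z": 0.009, "ax": 0, "ay": 0, "az": 0, "hand": 0.0},
  {"x": 0, "y": 0, "z": 0.011, "ax": 0, "ay": 0, "az": 0, "hand": 0.0},
  {"x": 0, "y": 0, "z": 0.013, "ax": 0, "ay": 0, "az": 0, "hand": 0.0},
  {"x": 0, "y": 0, "z": 0.0145, "ax": 0, "ay": 0, "az": 0, "hand": 0.0},
  {"x": 0, "y": 0, "z": 0.0145, "ax": 0, "ay": 0, "az": 0, "hand": 0.0},
  {"x": 0, "y": 0, "z": 0.0145, "ax": 0, "ay": 0, "az": 0, "hand": 0.0},
])

```text
time: 3.37
ee_pos: [0.4794, -0.0145, 0.0573]
ee_rot: [0.0, 0.698, 0.716, 0.0]
contact_force: [1.5, 0.8, 2.5]
grip_width: 0.008
```

drive_tool([
  {"x": 0, "y": 0, "z": 0.001, "ax": 0, "ay": 0, "az": 0, "hand": 0.0},
  {"x": 0, "y": 0, "z": 0.002, "ax": 0, "ay": 0, "az": 0, "hand": 0.0},
  {"x": 0, "y": 0, "z": 0.002, "ax": 0, "ay": 0, "az": 0, "hand": 0.0},
  {"x": 0, "y": 0, "z": 0.002, "ax": 0, "ay": 0, "az": 0, "hand": 0.0},
])

```text
time: 3.7
ee_pos: [0.4795, -0.0145, 0.0553]
ee_rot: [0.0, 0.698, 0.716, 0.0]
contact_force: [0.8, 1.5, 6.8]
grip_width: 0.007
```

drive_tool([
  {"x": 0, "y": 0, "z": 0.001, "ax": 0, "ay": 0, "az": 0, "hand": 0.0},
  {"x": 0, "y": 0, "z": 0.001, "ax": 0, "ay": 0, "az": 0, "hand": 0.0},
  {"x": 0, "y": 0, "z": 0.001, "ax": 0, "ay": 0, "az": 0, "hand": 0.0},
])

```text
time: 3.95
ee_pos: [0.4795, -0.0145, 0.0551]
ee_rot: [0.0, 0.698, 0.716, 0.001]
contact_force: [-1.7, 1.5, 21.3]
grip_width: 0.008
```

The lid stopped hard at 21 N, with TCP z at 0.0551 (home is 0.0555), so it is home. Next I'll rise and go above the bolt with the jaws open.

drive_tool([
  {"x": 0, "y": 0, "z": -0.03, "ax": 0, "ay": 0, "az": 0, "hand": 0.0},
  {"x": 0, "y": 0, "z": -0.07, "ax": 0, "ay": 0, "az": 0, "hand": 0.0},
  {"x": -0.02, "y": 0, "z": -0.1, "ax": 0, "ay": 0, "az": -7, "hand": 0.075},
  {"x": -0.05, "y": 0.001, "z": -0.105, "ax": 0, "ay": 0, "az": -14, "hand": 0.075},
  {"x": -0.068, "y": 0.001, "z": -0.105, "ax": 0, "ay": 0, "az": -21, "hand": 0.075},
  {"x": -0.068, "y": 0.001, "z": -0.105, "ax": 0, "ay": 0, "az": -27.5, "hand": 0.075},
  {"x": -0.068, "y": 0.001, "z": -0.105, "ax": 0, "ay": 0, "az": -27.5, "hand": 0.075},
  {"x": -0.068, "y": 0.001, "z": -0.105, "ax": 0, "ay": 0, "az": -27.5, "hand": 0.075},
  {"x": -0.068, "y": 0.001, "z": -0.105, "ax": 0, "ay": 0, "az": -27.5, "hand": 0.075},
])

```text
time: 4.7
ee_pos: [0.4815, -0.0822, 0.1588]
ee_rot: [-0.0, 0.509, 0.861, -0.0]
contact_force: [-0.4, -0.5, 1.3]
grip_width: 0.459
```

```bash
python3 - <<'E'
from h import *
go(.4823,-.0822,.09,29)
s=snap("wrist")
print(proj(s,(.4823,-.0822,.1)))
k=cv2.resize(s["pixels"][120:300,170:340],None,fx=3,fy=3,interpolation=cv2.INTER_CUBIC)
cv2.imwrite("pics/c3.png",k[:,:,::-1])
E
```

```text
t 4.7 pos [ 0.4815 -0.0822  0.1588] tilt [-9.e-04  3.e-04 -1.e+00] heading y 28.76 q7 0.73 F [-0.4 -0.5  1.3]
shift mm [-0.5  0.7 68.8] az -0.24
[250.96521609 206.425981  ]
```

View pics/c3.png

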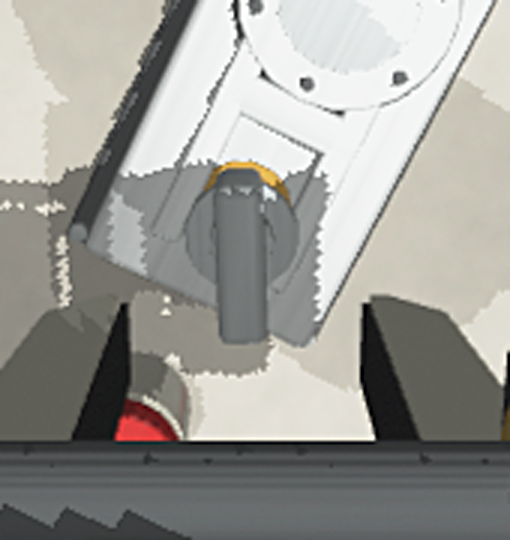

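The crop shows the bar almost parallel to the jaws, centred at crop (243,267), about 1.2° CCW of the tool. I'll add a small CCW bias so that closing can never turn it forward.

drive_tool([
  {"x": -0.0015, "y": 0.0005, "z": 0.02, "ax": 0, "ay": 0, "az": -3, "hand": 0.045},
  {"x": -0.0015, "y": 0.0005, "z": 0.045, "ax": 0, "ay": 0, "az": -3, "hand": 0.045},
  {"x": -0.0015, "y": 0.0005, "z": 0.065, "ax": 0, "ay": 0, "az": -3, "hand": 0.045},
  {"x": -0.0015, "y": 0.0005, "z": 0.074, "ax": 0, "ay": 0, "az": -3, "hand": 0.035},
  {"x": -0.0015, "y": 0.0005, "z": 0.074, "ax": 0, "ay": 0, "az": -3, "hand": 0.022},
  {"x": -0.0015, "y": 0.0005, "z": 0.074, "ax": 0, "ay": 0, "az": -3, "hand": 0.022},
  {"x": -0.0015, "y": 0.0005, "z": 0.074, "ax": 0, "ay": 0, "az": -3, "hand": 0.022},
  {"x": -0.0015, "y": 0.0005, "z": 0.074, "ax": 0, "ay": 0, "az": -3, "hand": 0.022},
], force=12)

```text
time: 5.42
ee_pos: [0.4836, -0.0836, 0.0861]
ee_rot: [0.001, 0.485, 0.874, 0.0]
contact_force: [0.2, -0.1, -0.1]
grip_width: 0.246
```

```bash
python3 - <<'E'
from h import *
go(.4823,-.0822,.085,29)
print(ctrl.read_state()["grip_width"]*93)
s=snap("wrist")
k=cv2.resize(s["pixels"][120:300,170:340],None,fx=3,fy=3,interpolation=cv2.INTER_CUBIC)
cv2.imwrite("pics/c4.png",k[:,:,::-1])
E
```

```text
t 5.42 pos [ 0.4836 -0.0836  0.0861] tilt [ 1.5e-03 -2.0e-04 -1.0e+00] heading y 31.94 q7 0.81 F [ 0.2 -0.1 -0.1]
shift mm [ 1.8 -0.3  1.1] az 2.94
22.921253521127014
```

View pics/c4.png

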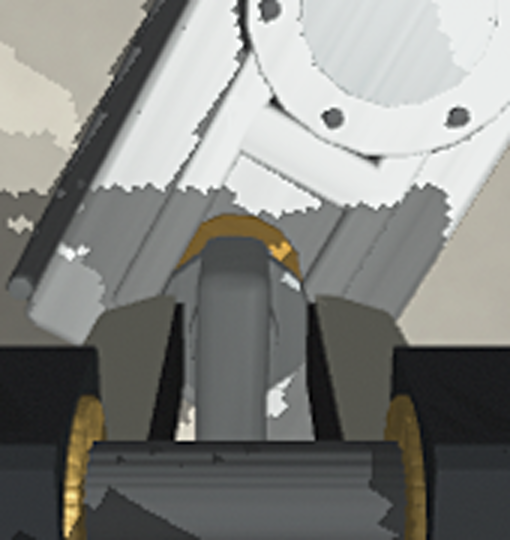

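The fingers straddle the bar, 23 mm open, with the bar centred at crop (234). I'll start the backward steps: grip, turn CCW, let go, look.

drive_tool([
  {"x": 0, "y": -0.001, "z": 0.001, "ax": 0, "ay": 0, "az": 0, "hand": 0.0},
  {"x": 0, "y": -0.001, "z": 0.001, "ax": 0, "ay": 0, "az": 0, "hand": 0.0},
  {"x": 0, "y": -0.001, "z": 0.001, "ax": 0, "ay": 0, "az": 0, "hand": 0.0},
  {"x": 0, "y": -0.001, "z": 0.001, "ax": 0, "ay": 0, "az": 0, "hand": 0.0},
  {"x": 0, "y": -0.001, "z": 0.001, "ax": 0, "ay": 0, "az": -6, "hand": 0.0},
  {"x": 0, "y": -0.001, "z": 0.001, "ax": 0, "ay": 0, "az": -11, "hand": 0.0},
  {"x": 0, "y": -0.001, "z": 0.001, "ax": 0, "ay": 0, "az": -11, "hand": 0.0},
], force=12)

```text
time: 6.05
ee_pos: [0.4819, -0.0848, 0.0844]
ee_rot: [0.0, 0.397, 0.918, -0.0]
contact_force: [-2.3, -3.6, 4.2]
grip_width: 0.132
```

drive_tool([
  {"x": 0, "y": 0, "z": 0, "ax": 0, "ay": 0, "az": 0, "hand": 0.022},
  {"x": 0, "y": 0, "z": 0, "ax": 0, "ay": 0, "az": 0, "hand": 0.022},
  {"x": 0, "y": 0, "z": 0, "ax": 0, "ay": 0, "az": 0, "hand": 0.022},
])

```text
time: 6.3
ee_pos: [0.4825, -0.0838, 0.0841]
ee_rot: [0.0, 0.4, 0.917, 0.0]
contact_force: [0.9, -0.1, 0.1]
grip_width: 0.231
```

```bash
cat >> h.py <<'E'
def bolt(f,show=False):
    go(.4823,-.0822,.085);st=ctrl.read_state()
    print("open",round(st["grip_width"]*93,1),"M",st["moment"].round(2))
    s=snap("wrist");I=s["pixels"];hsv=cv2.cvtColor(I,cv2.COLOR_RGB2HSV)
    o=cv2.inRange(hsv,(10,120,80),(35,255,255));r=o[150:262,215:285]
    ys,xs=np.nonzero(r);print("orange rows",ys.min()+150,ys.max()+150,"cols",xs.min()+215,xs.max()+215,len(ys))
    # bar: grey edges at two rows via gradient
    g=cv2.cvtColor(I,cv2.COLOR_RGB2GRAY).astype(int)
    for c in(246,249,252):
        print(c,g[185:225,c])
    for v in(225,245):print(v,g[v,222:280])
    T=s["T"];P0=T[:3,3]*0
    M=q(st["ee_rot"]).as_matrix();B=np.array([.4823,-.0832,0])+M[:,0]*.02
    print("proj bar end row z=.100,.095:",proj(s,B+[0,0,.1]).round(1),proj(s,B+[0,0,.095]).round(1))
    k=cv2.resize(I[120:300,170:340],None,fx=3,fy=3,interpolation=cv2.INTER_CUBIC);cv2.imwrite("pics/"+f,k[:,:,::-1])
E
python3 -c "
from h import *
bolt('b1.png')"
```

```text
t 6.3 pos [ 0.4825 -0.0838  0.0841] tilt [ 4.e-04  3.e-04 -1.e+00] heading y 42.88 q7 0.93 F [ 0.9 -0.1  0.1]
shift mm [ 1.3  0.9 -0.9] az None
open 21.5 M [-0.02  0.03 -0.03]
orange rows 192 212 cols 228 271 260
246 [135 133 123 112 113 129 127 102  84  98  98  99 100  99  95  75  73  74
  74  74  75  75  74  73  77  74  75  82  87  91  96  97  99 104 107 107
 107 107 108 107]
249 [112 112 126 167 250 244 239  74  92  96  97  97  98  99  88  71  75  74
  74  75  74  74  74  77  75  75  76  82  87  92  94  97 101 105 108 107
 108 108 108 108]
252 [129 130 125 119 122 154 145  92  87  97  96  94  98  97  90  71  73  75
  75  75  74  74  76  76  75  75  75  82  87  92  95 100 105 109 113 113
 113 111 112 110]
225 [ 85  86  85  85  86  85  64  15  17  34  83 118 107  81  89  95  97 101
 103 105 106 105 107 107 107 107 108 106 107 109 112 112 108 104 100  96
  90  82  96  79  75 110 109 107 108 108 109 112 108  58  15  18  36  72
  89  86  84  85]
245 [ 86  85  63  14  25  23  23  23  22  24  67 117 112 108  92  79  94  96
  99 102 105 105 105 107 106 107 107 107 106 106 107 109 108 106 101  98
  95  90  82 101 111 108 108 106 105 105 104 111 117  37  16  23  20  22
  23  20  34  72]
proj bar end row z=.100,.095: [250.1 210.2] [250.1 207. ]
```

drive_tool([
  {"x": 0, "y": -0.001, "z": 0, "ax": 0, "ay": 0, "az": 0, "hand": 0.0},
  {"x": 0, "y": -0.001, "z": 0, "ax": 0, "ay": 0, "az": 0, "hand": 0.0},
  {"x": 0, "y": -0.001, "z": 0, "ax": 0, "ay": 0, "az": 0, "hand": 0.0},
  {"x": 0, "y": -0.001, "z": 0, "ax": 0, "ay": 0, "az": -5, "hand": 0.0},
  {"x": 0, "y": -0.001, "z": 0, "ax": 0, "ay": 0, "az": -10, "hand": 0.0},
  {"x": 0, "y": -0.001, "z": 0, "ax": 0, "ay": 0, "az": -10, "hand": 0.0},
  {"x": 0, "y": -0.001, "z": 0, "ax": 0, "ay": 0, "az": -10, "hand": 0.022},
  {"x": 0, "y": -0.001, "z": 0, "ax": 0, "ay": 0, "az": -10, "hand": 0.022},
  {"x": 0, "y": -0.001, "z": 0, "ax": 0, "ay": 0, "az": -10, "hand": 0.022},
  {"x": 0, "y": -0.001, "z": 0, "ax": 0, "ay": 0, "az": -10, "hand": 0.022},
])

```text
time: 7.18
ee_pos: [0.4814, -0.0849, 0.084]
ee_rot: [-0.0, 0.318, 0.948, -0.0]
contact_force: [0.3, 0.2, 0.1]
grip_width: 0.234
```

```bash
python3 -c "
from h import *
bolt('b2.png')"
```

```text
t 7.18 pos [ 0.4814 -0.0849  0.084 ] tilt [-2.e-04 -1.e-04 -1.e+00] heading y 52.87 q7 1.03 F [0.3 0.2 0.1]
shift mm [ 0.9  2.7 -1. ] az None
open 21.8 M [-0.09  0.03 -0.04]
orange rows 193 213 cols 230 273 254
246 [134 136 138 138 136 135 136 134 132 118  99  95  98 100  97  83  72  73
  75  75  75  75  75  74  74  75  77  81  88  94  97 100 104 104 106 107
 106 107 106 107]
249 [138 136 136 135 131 134 176 210 127 117  90  94  95  99  96  71  75  76
  76  75  75  76  74  76  75  78  75  83  90  95  97 100 102 106 108 108
 107 108 108 107]
252 [136 135 132 131 168 223 237 189 154 177 178 184 178 118  89  73  74  75
  76  76  76  75  76  75  77  77  76  82  89  94  96 100 101 105 108 108
 108 108 109 108]
225 [ 87  86  85  87  88  83  41  15  13  46  99 113 114 115 115 115 106  72
  75  81  92  97 100 104 107 107 107 107 108 108 108 107 108 108 108 109
 111 112 108 105 101  98  87  80 115 112 108 110 110  83  13  19  28  63
  90  88  86  86]
245 [ 89  82  28  20  23  23  22  25  18  33  80 115 113 111 111 111 111 106
  86  85  94  98 101 104 107 107 107 107 107 108 107 107 107 107 108 108
 108 106 101  97  95  87  79 135 197 200 195 185 121  65  13  21  22  22
  23  19  29  63]
proj bar end row z=.100,.095: [253.9 210.7] [253.8 207.5]
```

drive_tool([
  {"x": 0, "y": 0, "z": 0, "ax": 0, "ay": 0, "az": 0, "hand": 0.0},
  {"x": 0, "y": 0, "z": 0, "ax": 0, "ay": 0, "az": 0, "hand": 0.0},
  {"x": 0, "y": 0, "z": 0, "ax": 0, "ay": 0, "az": 0, "hand": 0.0},
  {"x": 0, "y": 0, "z": 0, "ax": 0, "ay": 0, "az": -5, "hand": 0.0},
  {"x": 0, "y": 0, "z": 0, "ax": 0, "ay": 0, "az": -9, "hand": 0.0},
  {"x": 0, "y": 0, "z": 0, "ax": 0, "ay": 0, "az": -9, "hand": 0.0},
  {"x": 0, "y": 0, "z": 0, "ax": 0, "ay": 0, "az": -9, "hand": 0.022},
  {"x": 0, "y": 0, "z": 0, "ax": 0, "ay": 0, "az": -9, "hand": 0.022},
  {"x": 0, "y": 0, "z": 0, "ax": 0, "ay": 0, "az": -9, "hand": 0.022},
  {"x": 0, "y": 0, "z": 0, "ax": 0, "ay": 0, "az": -9, "hand": 0.022},
])

```text
time: 8.07
ee_pos: [0.4813, -0.0849, 0.084]
ee_rot: [-0.0, 0.243, 0.97, -0.0]
contact_force: [0.7, -0.2, 0.1]
grip_width: 0.235
```

```bash
cat >> h.py <<'E'
def row(f):
    go(.4815,-.085,.085);s=snap("wrist");I=s["pixels"];g=cv2.cvtColor(I,cv2.COLOR_RGB2GRAY).astype(int)
    print("bar-end col 250",g[190:222,250],"\nrow 225",g[225,226:278])
    k=cv2.resize(I[120:300,170:340],None,fx=3,fy=3,interpolation=cv2.INTER_CUBIC);cv2.imwrite("pics/"+f,k[:,:,::-1])
E
python3 -c "
from h import *
row('b3.png')"
```

```text
t 8.07 pos [ 0.4813 -0.0849  0.084 ] tilt [-3.e-04 -1.e-04 -1.e+00] heading y 61.88 q7 1.13 F [ 0.7 -0.2  0.1]
shift mm [-0.2 -0.  -1. ] az None
bar-end col 250 [137 138 135 126 112  96  99 100 101  99  80  74  77  77  76  78  78  78
  78  78  78  75  83  90  96  98 101 104 106 110 112 111] 
row 225 [ 91  86  42  19  16  47 101 116 117 117 117 117 109  73  74  83  93  99
 103 107 110 111 111 111 110 111 111 110 111 110 109 111 112 113 111 107
 102  99  92  85 117 113 112 112 111  85  11  20  29  63  93  87]
```

Not dropped yet (the bar-end transition is still at row 212). Next step back.

drive_tool([
  {"x": 0, "y": 0, "z": 0, "ax": 0, "ay": 0, "az": 0, "hand": 0.0},
  {"x": 0, "y": 0, "z": 0, "ax": 0, "ay": 0, "az": 0, "hand": 0.0},
  {"x": 0, "y": 0, "z": 0, "ax": 0, "ay": 0, "az": 0, "hand": 0.0},
  {"x": 0, "y": 0, "z": 0, "ax": 0, "ay": 0, "az": -5, "hand": 0.0},
  {"x": 0, "y": 0, "z": 0, "ax": 0, "ay": 0, "az": -9, "hand": 0.0},
  {"x": 0, "y": 0, "z": 0, "ax": 0, "ay": 0, "az": -9, "hand": 0.0},
  {"x": 0, "y": 0, "z": 0, "ax": 0, "ay": 0, "az": -9, "hand": 0.022},
  {"x": 0, "y": 0, "z": 0, "ax": 0, "ay": 0, "az": -9, "hand": 0.022},
  {"x": 0, "y": 0, "z": 0, "ax": 0, "ay": 0, "az": -9, "hand": 0.022},
  {"x": 0, "y": 0, "z": 0, "ax": 0, "ay": 0, "az": -9, "hand": 0.022},
])

```text
time: 8.95
ee_pos: [0.4814, -0.0849, 0.084]
ee_rot: [-0.0, 0.166, 0.986, -0.0]
contact_force: [-0.8, 0.9, 0.8]
grip_width: 0.237
```

```bash
python3 -c "
from h import *
row('b4.png')"
```

```text
t 8.95 pos [ 0.4814 -0.0849  0.084 ] tilt [-2.e-04 -1.e-04 -1.e+00] heading y 70.89 q7 1.22 F [-0.8  0.9  0.8]
shift mm [-0.2 -0.1 -1. ] az None
bar-end col 250 [146 144 143 144 141 122  87 105 106 102  83  77  81  80  80  81  82  80
  81  81  82  79  87  93 100 102 106 109 112 115 116 115] 
row 225 [ 94  89  45  16  16  50 104 123 122 121 121 122 113  67  80  96 104 107
 111 114 117 116 116 117 115 115 115 116 113 114 114 115 117 117 111 108
 104  98  81  89 123 118 113 116 115  88  13  20  30  67  97  92]
```

drive_tool([
  {"x": 0, "y": 0, "z": 0, "ax": 0, "ay": 0, "az": 0, "hand": 0.0},
  {"x": 0, "y": 0, "z": 0, "ax": 0, "ay": 0, "az": 0, "hand": 0.0},
  {"x": 0, "y": 0, "z": 0, "ax": 0, "ay": 0, "az": 0, "hand": 0.0},
  {"x": 0, "y": 0, "z": 0, "ax": 0, "ay": 0, "az": -5, "hand": 0.0},
  {"x": 0, "y": 0, "z": 0, "ax": 0, "ay": 0, "az": -9, "hand": 0.0},
  {"x": 0, "y": 0, "z": 0, "ax": 0, "ay": 0, "az": -9, "hand": 0.0},
  {"x": 0, "y": 0, "z": 0, "ax": 0, "ay": 0, "az": -9, "hand": 0.022},
  {"x": 0, "y": 0, "z": 0, "ax": 0, "ay": 0, "az": -9, "hand": 0.022},
  {"x": 0, "y": 0, "z": 0, "ax": 0, "ay": 0, "az": -9, "hand": 0.022},
  {"x": 0, "y": 0, "z": 0, "ax": 0, "ay": 0, "az": -9, "hand": 0.022},
])

```text
time: 9.83
ee_pos: [0.4814, -0.0849, 0.0841]
ee_rot: [-0.0, 0.088, 0.996, -0.0]
contact_force: [0.5, 0.3, -1.0]
grip_width: 0.236
```

```bash
python3 -c "
from h import *
row('b5.png')"
```

```text
t 9.83 pos [ 0.4814 -0.0849  0.0841] tilt [-2.e-04 -1.e-04 -1.e+00] heading y 79.88 q7 1.31 F [ 0.5  0.3 -1. ]
shift mm [-0.1 -0.1 -0.9] az None
bar-end col 250 [149 149 147 147 147 141 121 103 107 105  85  79  82  84  82  83  83  82
  82  82  84  82  88  95 102 105 109 113 115 118 121 119] 
row 225 [ 96  91  45  20  17  51 109 126 123 124 125 126 114  69  82  92 104 108
 112 116 119 120 120 118 120 119 120 118 117 117 116 116 117 118 115 110
 108 103  93  88 124 119 115 118 117  89  15  21  32  68  99  95]
```

drive_tool([
  {"x": 0, "y": 0, "z": 0, "ax": 0, "ay": 0, "az": 0, "hand": 0.0},
  {"x": 0, "y": 0, "z": 0, "ax": 0, "ay": 0, "az": 0, "hand": 0.0},
  {"x": 0, "y": 0, "z": 0, "ax": 0, "ay": 0, "az": 0, "hand": 0.0},
  {"x": 0, "y": 0, "z": 0, "ax": 0, "ay": 0, "az": -5, "hand": 0.0},
  {"x": 0, "y": 0, "z": 0, "ax": 0, "ay": 0, "az": -9, "hand": 0.0},
  {"x": 0, "y": 0, "z": 0, "ax": 0, "ay": 0, "az": -9, "hand": 0.0},
  {"x": 0, "y": 0, "z": 0, "ax": 0, "ay": 0, "az": -9, "hand": 0.022},
  {"x": 0, "y": 0, "z": 0, "ax": 0, "ay": 0, "az": -9, "hand": 0.022},
  {"x": 0, "y": 0, "z": 0, "ax": 0, "ay": 0, "az": -9, "hand": 0.022},
  {"x": 0, "y": 0, "z": 0, "ax": 0, "ay": 0, "az": -9, "hand": 0.022},
])

```text
time: 10.72
ee_pos: [0.4814, -0.0848, 0.0841]
ee_rot: [-0.0, 0.01, 1.0, -0.0]
contact_force: [-0.3, -0.6, -0.0]
grip_width: 0.236
```

```bash
python3 -c "
from h import *
row('b6.png')"
```

```text
t 10.72 pos [ 0.4814 -0.0848  0.0841] tilt [-1.e-04 -1.e-04 -1.e+00] heading y 88.89 q7 1.41 F [-0.3 -0.6 -0. ]
shift mm [-0.1 -0.2 -0.9] az None
bar-end col 250 [160 160 158 157 156 155 130  98 117 114  90  86  88  89  88  90  89  88
  88  88  90  87  95 103 108 113 118 120 124 126 128 127] 
row 225 [102  98  48  22  18  55 114 132 133 132 132 130 110  76  92 110 116 120
 125 128 130 129 128 127 128 127 126 125 124 123 124 124 125 123 118 114
 111 103  87 107 129 124 123 125 124  93  15  22  34  74 107 101]
```

drive_tool([
  {"x": 0, "y": 0, "z": 0, "ax": 0, "ay": 0, "az": 0, "hand": 0.0},
  {"x": 0, "y": 0, "z": 0, "ax": 0, "ay": 0, "az": 0, "hand": 0.0},
  {"x": 0, "y": 0, "z": 0, "ax": 0, "ay": 0, "az": 0, "hand": 0.0},
  {"x": 0, "y": 0, "z": 0, "ax": 0, "ay": 0, "az": -5, "hand": 0.0},
  {"x": 0, "y": 0, "z": 0, "ax": 0, "ay": 0, "az": -9, "hand": 0.0},
  {"x": 0, "y": 0, "z": 0, "ax": 0, "ay": 0, "az": -9, "hand": 0.0},
  {"x": 0, "y": 0, "z": 0, "ax": 0, "ay": 0, "az": -9, "hand": 0.022},
  {"x": 0, "y": 0, "z": 0, "ax": 0, "ay": 0, "az": -9, "hand": 0.022},
  {"x": 0, "y": 0, "z": 0, "ax": 0, "ay": 0, "az": -9, "hand": 0.022},
  {"x": 0, "y": 0, "z": 0, "ax": 0, "ay": 0, "az": -9, "hand": 0.022},
])

```text
time: 11.6
ee_pos: [0.4814, -0.0848, 0.0841]
ee_rot: [-0.0, -0.069, 0.998, -0.0]
contact_force: [0.3, 0.4, -0.6]
grip_width: 0.233
```

```bash
python3 -c "
from h import *
row('b7.png')"
```

```text
t 11.6 pos [ 0.4814 -0.0848  0.0841] tilt [-0.e+00 -1.e-04 -1.e+00] heading y 97.88 q7 1.51 F [ 0.3  0.4 -0.6]
shift mm [-0.  -0.2 -0.9] az None
bar-end col 250 [160 160 158 157 156 148 128 110 115 112  89  86  88  89  88  89  89  87
  89  90  89  89  97 104 111 114 118 123 127 128 129 128] 
row 225 [103  98  49  22  18  54 115 133 131 132 132 129 110  78  92 107 115 119
 125 128 131 130 129 128 127 127 127 125 124 123 122 123 124 123 118 116
 113 107  91 104 129 123 120 124 123  93  16  23  35  74 108 102]
```

drive_tool([
  {"x": 0, "y": 0, "z": 0, "ax": 0, "ay": 0, "az": 0, "hand": 0.0},
  {"x": 0, "y": 0, "z": 0, "ax": 0, "ay": 0, "az": 0, "hand": 0.0},
  {"x": 0, "y": 0, "z": 0, "ax": 0, "ay": 0, "az": 0, "hand": 0.0},
  {"x": 0, "y": 0, "z": 0, "ax": 0, "ay": 0, "az": -5, "hand": 0.0},
  {"x": 0, "y": 0, "z": 0, "ax": 0, "ay": 0, "az": -9, "hand": 0.0},
  {"x": 0, "y": 0, "z": 0, "ax": 0, "ay": 0, "az": -9, "hand": 0.0},
  {"x": 0, "y": 0, "z": 0, "ax": 0, "ay": 0, "az": -9, "hand": 0.022},
  {"x": 0, "y": 0, "z": 0, "ax": 0, "ay": 0, "az": -9, "hand": 0.022},
  {"x": 0, "y": 0, "z": 0, "ax": 0, "ay": 0, "az": -9, "hand": 0.022},
  {"x": 0, "y": 0, "z": 0, "ax": 0, "ay": 0, "az": -9, "hand": 0.022},
])

```text
time: 12.48
ee_pos: [0.4815, -0.0848, 0.0842]
ee_rot: [0.0, -0.147, 0.989, -0.0]
contact_force: [0.1, 0.3, -0.1]
grip_width: 0.234
```

```bash
python3 -c "
from h import *
row('b8.png')"
```

```text
t 12.48 pos [ 0.4815 -0.0848  0.0842] tilt [ 1.e-04 -1.e-04 -1.e+00] heading y 106.89 q7 1.6 F [ 0.1  0.3 -0.1]
shift mm [ 0.  -0.2 -0.8] az None
bar-end col 250 [159 157 157 156 152 139 103  90  85  89  89  88  90  89  89  89  90  89
  94 104 110 116 120 124 128 131 131 131 130 129 130 130] 
row 225 [102  99  60  20  14 114 206 119 128 131 131 118  89 134 130 114 101 114
 119 125 129 133 131 130 128 127 126 126 124 123 122 122 122 123 120 117
 113 108  96  89 125 122 120 123 122  92  17  22  35  74 106 102]
```

View pics/b8.png

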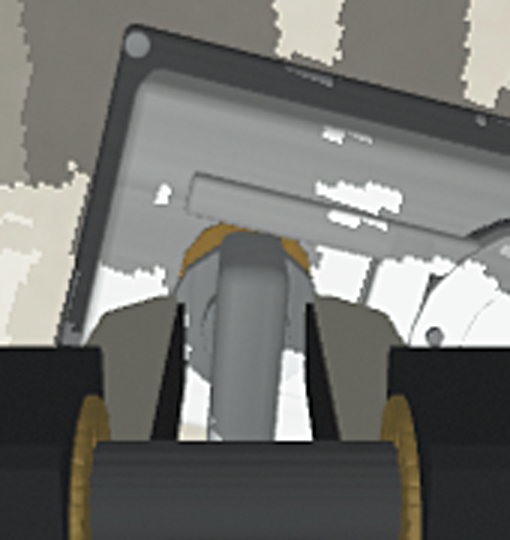

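drive_tool([
  {"x": 0, "y": 0, "z": 0.003, "ax": 0, "ay": 0, "az": 0, "hand": 0.022},
  {"x": 0, "y": 0, "z": 0.0055, "ax": 0, "ay": 0, "az": 0, "hand": 0.022},
  {"x": 0, "y": 0, "z": 0.0055, "ax": 0, "ay": 0, "az": 0, "hand": 0.022},
  {"x": 0, "y": 0, "z": 0.0055, "ax": 0, "ay": 0, "az": 0, "hand": 0.0},
  {"x": 0, "y": 0, "z": 0.0055, "ax": 0, "ay": 0, "az": 0, "hand": 0.0},
  {"x": 0, "y": 0, "z": 0.0055, "ax": 0, "ay": 0, "az": 0, "hand": 0.0},
  {"x": 0, "y": 0, "z": 0.0055, "ax": 0, "ay": 0, "az": 0, "hand": 0.0},
], force=18)

```text
time: 13.12
ee_pos: [0.4814, -0.0848, 0.0787]
ee_rot: [-0.0, -0.147, 0.989, 0.0]
contact_force: [-0.6, 1.2, 0.3]
grip_width: 0.129
```

The bolt has dropped about 6 mm: the bar-end edge is at row 208 instead of 212. It is gripped again without trouble. Forward now: about 200° while following the lead.

drive_tool([
  {"x": 0, "y": 0, "z": 0.0001, "ax": 0, "ay": 0, "az": 6.7, "hand": 0},
  {"x": 0, "y": 0, "z": 0.0002, "ax": 0, "ay": 0, "az": 13.4, "hand": 0},
  {"x": 0, "y": 0, "z": 0.0003, "ax": 0, "ay": 0, "az": 20.1, "hand": 0},
  {"x": 0, "y": 0, "z": 0.0004, "ax": 0, "ay": 0, "az": 26.8, "hand": 0},
  {"x": 0, "y": 0, "z": 0.0006, "ax": 0, "ay": 0, "az": 33.5, "hand": 0},
  {"x": 0, "y": 0, "z": 0.0007, "ax": 0, "ay": 0, "az": 40.2, "hand": 0},
  {"x": 0, "y": 0, "z": 0.0008, "ax": 0, "ay": 0, "az": 46.9, "hand": 0},
  {"x": 0, "y": 0, "z": 0.0009, "ax": 0, "ay": 0, "az": 53.6, "hand": 0},
  {"x": 0, "y": 0, "z": 0.001, "ax": 0, "ay": 0, "az": 60.3, "hand": 0},
  {"x": 0, "y": 0, "z": 0.0011, "ax": 0, "ay": 0, "az": 67, "hand": 0},
])

```text
time: 13.95
ee_pos: [0.4814, -0.0844, 0.0776]
ee_rot: [-0.0, 0.425, 0.905, 0.0]
contact_force: [-0.9, 1.5, 0.6]
grip_width: 0.127
```

```bash
python3 -c "
from h import *
go(.4815,-.085,.0775);print(ctrl.read_state()['moment'])"
```

```text
t 13.95 pos [ 0.4814 -0.0844  0.0776] tilt [-0.e+00  4.e-04 -1.e+00] heading y 39.67 q7 0.9 F [-0.9  1.5  0.6]
shift mm [-0.5 -0.3  0.1] az None
[ 0.37941563  0.09299538 -0.0343704 ]
```

Low forces, no binding.

drive_tool([
  {"x": 0, "y": 0, "z": 0.0001, "ax": 0, "ay": 0, "az": 6.7, "hand": 0},
  {"x": 0, "y": 0, "z": 0.0002, "ax": 0, "ay": 0, "az": 13.4, "hand": 0},
  {"x": 0, "y": 0, "z": 0.0003, "ax": 0, "ay": 0, "az": 20.1, "hand": 0},
  {"x": 0, "y": 0, "z": 0.0004, "ax": 0, "ay": 0, "az": 26.8, "hand": 0},
  {"x": 0, "y": 0, "z": 0.0006, "ax": 0, "ay": 0, "az": 33.5, "hand": 0},
  {"x": 0, "y": 0, "z": 0.0007, "ax": 0, "ay": 0, "az": 40.2, "hand": 0},
  {"x": 0, "y": 0, "z": 0.0008, "ax": 0, "ay": 0, "az": 46.9, "hand": 0},
  {"x": 0, "y": 0, "z": 0.0009, "ax": 0, "ay": 0, "az": 53.6, "hand": 0},
  {"x": 0, "y": 0, "z": 0.001, "ax": 0, "ay": 0, "az": 60.3, "hand": 0},
  {"x": 0, "y": 0, "z": 0.0011, "ax": 0, "ay": 0, "az": 67, "hand": 0},
])

```text
time: 14.78
ee_pos: [0.4819, -0.0843, 0.0766]
ee_rot: [-0.0, 0.854, 0.52, 0.0]
contact_force: [0.9, 1.2, -1.2]
grip_width: 0.125
```

drive_tool([
  {"x": 0, "y": 0, "z": 0.0001, "ax": 0, "ay": 0, "az": 6.7, "hand": 0},
  {"x": 0, "y": 0, "z": 0.0002, "ax": 0, "ay": 0, "az": 13.4, "hand": 0},
  {"x": 0, "y": 0, "z": 0.0003, "ax": 0, "ay": 0, "az": 20.1, "hand": 0},
  {"x": 0, "y": 0, "z": 0.0004, "ax": 0, "ay": 0, "az": 26.8, "hand": 0},
  {"x": 0, "y": 0, "z": 0.0006, "ax": 0, "ay": 0, "az": 33.5, "hand": 0},
  {"x": 0, "y": 0, "z": 0.0007, "ax": 0, "ay": 0, "az": 40.2, "hand": 0},
  {"x": 0, "y": 0, "z": 0.0008, "ax": 0, "ay": 0, "az": 46.9, "hand": 0},
  {"x": 0, "y": 0, "z": 0.0009, "ax": 0, "ay": 0, "az": 53.6, "hand": 0},
  {"x": 0, "y": 0, "z": 0.001, "ax": 0, "ay": 0, "az": 60.3, "hand": 0},
  {"x": 0, "y": 0, "z": 0.0011, "ax": 0, "ay": 0, "az": 67, "hand": 0},
])

```text
time: 15.62
ee_pos: [0.4822, -0.0848, 0.0754]
ee_rot: [0.0, 0.999, -0.038, 0.001]
contact_force: [1.4, -0.2, 0.9]
grip_width: 0.13
```

```bash
python3 -c "
from h import *
go(.4815,-.085,.0775);print(ctrl.read_state()['moment'])"
```

```text
t 15.62 pos [ 0.4822 -0.0848  0.0754] tilt [ 1.2e-03 -3.0e-04 -1.0e+00] heading y -94.33 q7 -0.56 F [ 1.4 -0.2  0.9]
shift mm [-0.7  0.3 -2.1] az None
[-0.11415678 -0.09048122  0.05240834]
```

```bash
python3 -c "
from h import *
print(ctrl.read_state()['qpos'].round(2))"
```

```text
[-0.38  0.68  0.67  2.28 -0.97  0.49 -0.56]
```

drive_tool([
  {"x": 0, "y": 0, "z": 0, "ax": 0, "ay": 0, "az": 0, "hand": 0.068},
  {"x": 0, "y": 0, "z": 0, "ax": 0, "ay": 0, "az": 0, "hand": 0.068},
  {"x": 0, "y": 0, "z": 0, "ax": 0, "ay": 0, "az": 0, "hand": 0.068},
  {"x": 0, "y": 0, "z": 0, "ax": 0, "ay": 0, "az": 0, "hand": 0.068},
  {"x": 0, "y": 0, "z": 0, "ax": 0, "ay": 0, "az": 0, "hand": 0.068},
  {"x": 0, "y": 0, "z": 0, "ax": 0, "ay": 0, "az": 0, "hand": 0.068},
  {"x": 0, "y": 0, "z": 0, "ax": 0, "ay": 0, "az": 0, "hand": 0.068},
  {"x": 0, "y": 0, "z": 0, "ax": 0, "ay": 0, "az": 0, "hand": 0.068},
  {"x": 0, "y": 0, "z": 0, "ax": 0, "ay": 0, "az": 0, "hand": 0.068},
])

```text
time: 16.37
ee_pos: [0.4815, -0.0848, 0.0754]
ee_rot: [-0.0, 0.999, -0.035, 0.0]
contact_force: [-0.8, 0.4, -0.1]
grip_width: 0.708
```

drive_tool([
  {"x": 0, "y": 0, "z": 0, "ax": 0, "ay": 0, "az": -6, "hand": 0.068},
  {"x": 0, "y": 0, "z": 0, "ax": 0, "ay": 0, "az": -12, "hand": 0.068},
  {"x": 0, "y": 0, "z": 0, "ax": 0, "ay": 0, "az": -18, "hand": 0.068},
  {"x": 0, "y": 0, "z": 0, "ax": 0, "ay": 0, "az": -24, "hand": 0.068},
  {"x": 0, "y": 0, "z": 0, "ax": 0, "ay": 0, "az": -30, "hand": 0.068},
  {"x": 0, "y": 0, "z": 0, "ax": 0, "ay": 0, "az": -36, "hand": 0.068},
  {"x": 0, "y": 0, "z": 0, "ax": 0, "ay": 0, "az": -42, "hand": 0.068},
  {"x": 0, "y": 0, "z": 0, "ax": 0, "ay": 0, "az": -48, "hand": 0.068},
  {"x": 0, "y": 0, "z": 0, "ax": 0, "ay": 0, "az": -54, "hand": 0.068},
  {"x": 0, "y": 0, "z": 0, "ax": 0, "ay": 0, "az": -60, "hand": 0.068},
])

```text
time: 17.2
ee_pos: [0.4815, -0.0849, 0.0754]
ee_rot: [0.0, 0.882, 0.471, 0.0]
contact_force: [-0.6, 0.4, -0.3]
grip_width: 0.731
```

drive_tool([
  {"x": 0, "y": 0, "z": 0, "ax": 0, "ay": 0, "az": -6, "hand": 0.068},
  {"x": 0, "y": 0, "z": 0, "ax": 0, "ay": 0, "az": -12, "hand": 0.068},
  {"x": 0, "y": 0, "z": 0, "ax": 0, "ay": 0, "az": -18, "hand": 0.068},
  {"x": 0, "y": 0, "z": 0, "ax": 0, "ay": 0, "az": -24, "hand": 0.068},
  {"x": 0, "y": 0, "z": 0, "ax": 0, "ay": 0, "az": -30, "hand": 0.068},
  {"x": 0, "y": 0, "z": 0, "ax": 0, "ay": 0, "az": -36, "hand": 0.068},
  {"x": 0, "y": 0, "z": 0, "ax": 0, "ay": 0, "az": -42, "hand": 0.068},
  {"x": 0, "y": 0, "z": 0, "ax": 0, "ay": 0, "az": -48, "hand": 0.068},
  {"x": 0, "y": 0, "z": 0, "ax": 0, "ay": 0, "az": -54, "hand": 0.068},
  {"x": 0, "y": 0, "z": 0, "ax": 0, "ay": 0, "az": -60, "hand": 0.068},
])

```text
time: 18.03
ee_pos: [0.4815, -0.0849, 0.0754]
ee_rot: [0.0, 0.528, 0.849, -0.0]
contact_force: [-0.4, 0.2, 0.4]
grip_width: 0.731
```

drive_tool([
  {"x": 0, "y": 0, "z": 0, "ax": 0, "ay": 0, "az": -6, "hand": 0.068},
  {"x": 0, "y": 0, "z": 0, "ax": 0, "ay": 0, "az": -12, "hand": 0.068},
  {"x": 0, "y": 0, "z": 0, "ax": 0, "ay": 0, "az": -18, "hand": 0.068},
  {"x": 0, "y": 0, "z": 0, "ax": 0, "ay": 0, "az": -24, "hand": 0.068},
  {"x": 0, "y": 0, "z": 0, "ax": 0, "ay": 0, "az": -30, "hand": 0.068},
  {"x": 0, "y": 0, "z": 0, "ax": 0, "ay": 0, "az": -36, "hand": 0.068},
  {"x": 0, "y": 0, "z": 0, "ax": 0, "ay": 0, "az": -42, "hand": 0.068},
  {"x": 0, "y": 0, "z": 0, "ax": 0, "ay": 0, "az": -48, "hand": 0.068},
  {"x": 0, "y": 0, "z": 0, "ax": 0, "ay": 0, "az": -54, "hand": 0.068},
  {"x": 0, "y": 0, "z": 0, "ax": 0, "ay": 0, "az": -60, "hand": 0.068},
])

```text
time: 18.87
ee_pos: [0.4814, -0.0849, 0.0753]
ee_rot: [0.0, 0.033, 0.999, -0.0]
contact_force: [-0.6, 0.1, -0.0]
grip_width: 0.732
```

```bash
python3 -c "
from h import *
row('d1.png');print(ctrl.read_state()['qpos'].round(2))"
```

```text
t 18.87 pos [ 0.4814 -0.0849  0.0753] tilt [ 1.e-04 -2.e-04 -1.e+00] heading y 86.25 q7 1.37 F [-0.6  0.1 -0. ]
shift mm [-0.1 -0.1 -9.7] az None
bar-end col 250 [148 146 146 148 147 148 147 147 147 132  70  78  79  82  81  79  80  82
  79  80  79  81 104 126 145 156 155 134 189 190 191 192] 
row 225 [118 113 117 117 119 121 120 120 118 118 117 121 112  83 112 132 118  74
 101 136 155 166 177 188 199 201 205 207 212 216 219 222 225 228 231 233
 235 233 222 208 191 170 124 118 121 118 114 116 119 121 120 108]
[ 0.14  0.57 -0.11  2.25  0.19  0.32  1.37]
```

View pics/d1.png

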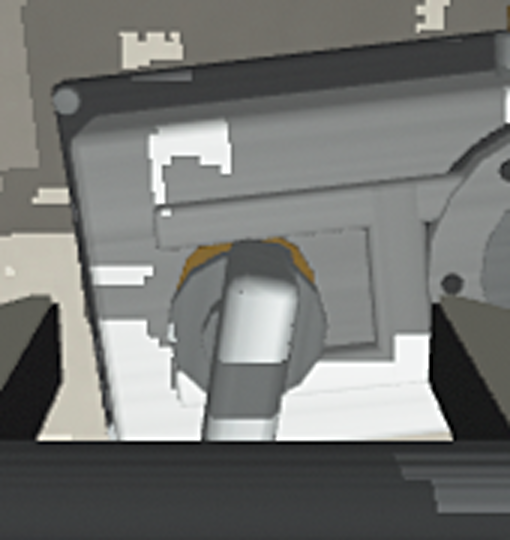

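The bar stands about 9° clockwise of the jaws (edges from (230,285) to (205,440)): the bolt settled slightly forward on release. I'll align the jaws and close on it.

drive_tool([
  {"x": 0, "y": 0, "z": 0, "ax": 0, "ay": 0, "az": 4.5, "hand": 0.06},
  {"x": 0, "y": 0, "z": 0, "ax": 0, "ay": 0, "az": 9, "hand": 0.05},
  {"x": 0, "y": 0, "z": 0, "ax": 0, "ay": 0, "az": 9, "hand": 0.0},
  {"x": 0, "y": 0, "z": 0, "ax": 0, "ay": 0, "az": 9, "hand": 0.0},
  {"x": 0, "y": 0, "z": 0, "ax": 0, "ay": 0, "az": 9, "hand": 0.0},
  {"x": 0, "y": 0, "z": 0, "ax": 0, "ay": 0, "az": 9, "hand": 0.0},
  {"x": 0, "y": 0, "z": 0, "ax": 0, "ay": 0, "az": 9, "hand": 0.0},
  {"x": 0, "y": 0, "z": 0, "ax": 0, "ay": 0, "az": 9, "hand": 0.0},
  {"x": 0, "y": 0, "z": 0, "ax": 0, "ay": 0, "az": 9, "hand": 0.0},
  {"x": 0, "y": 0, "z": 0, "ax": 0, "ay": 0, "az": 9, "hand": 0.0},
], force=18)

```text
time: 19.75
ee_pos: [0.4815, -0.0847, 0.0753]
ee_rot: [0.0, 0.113, 0.994, 0.0]
contact_force: [0.5, 0.9, -0.6]
grip_width: 0.128
```

Now 155° more, in steps of 52°, 52° and 51°.

drive_tool([
  {"x": 0, "y": 0, "z": 0.0001, "ax": 0, "ay": 0, "az": 5.2, "hand": 0},
  {"x": 0, "y": 0, "z": 0.0002, "ax": 0, "ay": 0, "az": 10.4, "hand": 0},
  {"x": 0, "y": 0, "z": 0.0003, "ax": 0, "ay": 0, "az": 15.6, "hand": 0},
  {"x": 0, "y": 0, "z": 0.0004, "ax": 0, "ay": 0, "az": 20.8, "hand": 0},
  {"x": 0, "y": 0, "z": 0.0005, "ax": 0, "ay": 0, "az": 26, "hand": 0},
  {"x": 0, "y": 0, "z": 0.0006, "ax": 0, "ay": 0, "az": 31.2, "hand": 0},
  {"x": 0, "y": 0, "z": 0.0007, "ax": 0, "ay": 0, "az": 36.4, "hand": 0},
  {"x": 0, "y": 0, "z": 0.0008, "ax": 0, "ay": 0, "az": 41.6, "hand": 0},
  {"x": 0, "y": 0, "z": 0.0009, "ax": 0, "ay": 0, "az": 46.8, "hand": 0},
  {"x": 0, "y": 0, "z": 0.0009, "ax": 0, "ay": 0, "az": 52, "hand": 0},
])

```text
time: 20.58
ee_pos: [0.4816, -0.0846, 0.0744]
ee_rot: [0.0, 0.539, 0.842, 0.0]
contact_force: [0.8, 0.8, -0.8]
grip_width: 0.128
```

drive_tool([
  {"x": 0, "y": 0, "z": 0.0001, "ax": 0, "ay": 0, "az": 5.2, "hand": 0},
  {"x": 0, "y": 0, "z": 0.0002, "ax": 0, "ay": 0, "az": 10.4, "hand": 0},
  {"x": 0, "y": 0, "z": 0.0003, "ax": 0, "ay": 0, "az": 15.6, "hand": 0},
  {"x": 0, "y": 0, "z": 0.0004, "ax": 0, "ay": 0, "az": 20.8, "hand": 0},
  {"x": 0, "y": 0, "z": 0.0005, "ax": 0, "ay": 0, "az": 26, "hand": 0},
  {"x": 0, "y": 0, "z": 0.0006, "ax": 0, "ay": 0, "az": 31.2, "hand": 0},
  {"x": 0, "y": 0, "z": 0.0007, "ax": 0, "ay": 0, "az": 36.4, "hand": 0},
  {"x": 0, "y": 0, "z": 0.0008, "ax": 0, "ay": 0, "az": 41.6, "hand": 0},
  {"x": 0, "y": 0, "z": 0.0009, "ax": 0, "ay": 0, "az": 46.8, "hand": 0},
  {"x": 0, "y": 0, "z": 0.0009, "ax": 0, "ay": 0, "az": 52, "hand": 0},
])

```text
time: 21.42
ee_pos: [0.4818, -0.0846, 0.0736]
ee_rot: [0.0, 0.854, 0.521, 0.0]
contact_force: [0.3, 0.7, -0.7]
grip_width: 0.131
```

```bash
python3 -c "
from h import *
go(.4815,-.085,.0775);st=ctrl.read_state();print(st['moment'],st['qpos'].round(2),st['grip_width']*93)"
```

```text
t 21.42 pos [ 0.4818 -0.0846  0.0736] tilt [ 5.e-04  2.e-04 -1.e+00] heading y -27.27 q7 0.21 F [ 0.3  0.7 -0.7]
shift mm [-0.5 -0.1 -3.9] az None
[ 0.07873199 -0.0038619   0.09393475] [-0.18  0.61  0.35  2.27 -0.6   0.35  0.21] 12.224757421170152
```

drive_tool([
  {"x": 0, "y": 0, "z": 0.0001, "ax": 0, "ay": 0, "az": 5.7, "hand": 0},
  {"x": 0, "y": 0, "z": 0.0002, "ax": 0, "ay": 0, "az": 11.4, "hand": 0},
  {"x": 0, "y": 0, "z": 0.0003, "ax": 0, "ay": 0, "az": 17.1, "hand": 0},
  {"x": 0, "y": 0, "z": 0.0004, "ax": 0, "ay": 0, "az": 22.8, "hand": 0},
  {"x": 0, "y": 0, "z": 0.0005, "ax": 0, "ay": 0, "az": 28.5, "hand": 0},
  {"x": 0, "y": 0, "z": 0.0006, "ax": 0, "ay": 0, "az": 34.2, "hand": 0},
  {"x": 0, "y": 0, "z": 0.0007, "ax": 0, "ay": 0, "az": 39.9, "hand": 0},
  {"x": 0, "y": 0, "z": 0.0008, "ax": 0, "ay": 0, "az": 45.6, "hand": 0},
  {"x": 0, "y": 0, "z": 0.0009, "ax": 0, "ay": 0, "az": 51, "hand": 0},
  {"x": 0, "y": 0, "z": 0.0009, "ax": 0, "ay": 0, "az": 51, "hand": 0},
])

```text
time: 22.25
ee_pos: [0.4818, -0.0847, 0.0726]
ee_rot: [0.0, 0.995, 0.102, 0.0]
contact_force: [1.1, 0.5, 1.5]
grip_width: 0.127
```

drive_tool([
  {"x": 0, "y": 0, "z": 0, "ax": 0, "ay": 0, "az": 0, "hand": 0},
  {"x": 0, "y": 0, "z": 0, "ax": 0, "ay": 0, "az": 0, "hand": 0},
  {"x": 0, "y": 0, "z": 0, "ax": 0, "ay": 0, "az": 0, "hand": 0},
])

```text
time: 22.5
ee_pos: [0.4818, -0.0847, 0.0727]
ee_rot: [-0.0, 0.994, 0.105, 0.0]
contact_force: [2.1, 1.1, -1.3]
grip_width: 0.129
```

```bash
python3 -c "
from h import *
row('e1.png');st=ctrl.read_state();print(st['moment'],st['qpos'].round(2),st['grip_width']*93)"
```

```text
t 22.5 pos [ 0.4818 -0.0847  0.0727] tilt [ 6.e-04  2.e-04 -1.e+00] heading y -77.9 q7 -0.35 F [ 2.1  1.1 -1.3]
shift mm [ -0.4   0.2 -12.3] az None
bar-end col 250 [242 241 240 241 240 238 236 235 239 239  86 106 109 109 112 114 112 113
 114 114 111 117 143 167 188 196 188 100 111 113 113 113] 
row 225 [100 100 100 100  99 101  99 100 100 101 104  89  28  72  99 107 106 108
 111 113 112 111 111 112 114 115 115 116 116 116 118 117 116 113 111 108
 106  88  24  48 102 103 101 100 100 101 100 100 100 100  99  97]
[ 0.14540114 -0.34576862  0.05576346] [-0.33  0.66  0.58  2.28 -0.91  0.44 -0.35] 11.494535084936462
```

View pics/e1.png

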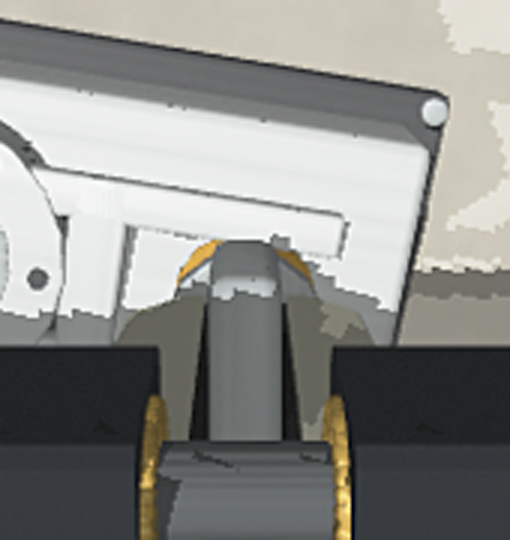

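The bar is gripped squarely. Its end edge at row 212 with TCP z 0.0727 puts it about 11.4 mm below the start, which fits the drop plus one turn. Handing in.

```bash
python3 -c "
from h import *
print(ctrl.close_job())"
```

```text
the job is handed in; nothing more can be done
None
```

The job is handed in at about 22.5 s of the 70 s allowed. The lid is home, the bolt is started one turn into its thread, and the gripper still holds the cross-bar.

- **Lid:** I pressed it until it stopped hard, at 21 N measured. That is slightly over the suggested 10 to 20 N. The TCP stood at z = 0.0551 m, against 0.0555 m expected when home. I did not measure the lid again after the press.
- **Finding the thread:** I turned the bolt backward in steps of about 10°, letting go and looking after each. It dropped about 6 mm after roughly 75–80°.
- **Forward turn:** I turned it 201°, took a new grasp, then turned 155° more. On release at the new grasp the bar stood about 9° further forward than the jaws had left it. I re-aligned to it, so the total is about 360° from the drop, give or take a few degrees.
- **Last check:** The bar is gripped square, about 12 mm between the jaws, and the bolt sits about 11.4 mm below its start, against about 12 mm expected. Forces stayed within a few N while turning, with no binding.
- **Other things on the worktop:** The arm was never driven near them and I felt no unexpected contact. I did not take a final overview picture to confirm their positions.

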